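Plug a circuit card into its keyed card guides

ROBOT

A 6-joint arm with a two-finger parallel gripper is mounted at the origin on a cart in front of the work surface, level with it; the furniture and walls round the work are solid. World frame = base frame: x ahead of the robot, y to its left, z up, the work surface at z = 0. Lengths are in m, angles in rad, forces in N, time in s.
With the tool pointing down it reaches from about 0.25 to 0.775 m from the base axis. Payload 4 kg.
Tool frame: the origin (TCP) lies midway between the tips of the shut fingers; the grasp point (between the pads) lies robot.grip_point_offset behind it (robot.grip_point_offset is the distance from the TCP to the grasp point, in m); z points along the fingers, x is the direction in which the jaws open and shut, and the axes are right-handed (so a half turn about z gives the same grasp; the last joint's range is limited). The gripper opens to 94 mm and grips with 3 to 60 N. Pads are 16 mm wide; open, the fingers measure 119 mm over their backs; the gripper's body (75 mm by 177 mm) begins 78 mm behind the grasp point.
Start: joints at [-1.441, 0.087, 1.371, -0, 1.684, -0.103], TCP at [0.127, -0.535, 0.206] pointing down, gripper open.
Joint ranges: [-3.1, 3.1], [-0.76, 2.03], [0.27, 2.55], [-1.08, 4.22], [0.17, 2.65], [-2.57, 2.57]. Speed limits (rad/s): [2.79, 2.79, 3.14, 3.14, 3.14, 3.14].

INTERFACE

Orientations are given as [roll, pitch, yaw] about the fixed x, y, z axes, in that order (R = Rz(yaw) Ry(pitch) Rx(roll)).
In Python, from bench import robot, optics, finder gives the robot as it stands. The module is installed in compiled form; this text tells all that it offers.
- The arm moves only by the tool arm_command, never from a script. Its argument "plan" is a list of rows, each a list of 5 numbers: the opening, from 0 (shut) to 1 (fully open), then the shift along the world's x, y, z in m, then the turn about the world's z in degrees. A call has 1 to 10 rows; each row is the pose to reach, as a shift and turn from the pose commanded when the call began; what a row does not reach only later rows make up. A row lasts 1/8 s, in which the tool goes at most 62.5 mm and 10.7 degrees, less where a joint would pass 70% of its speed; a pose out of reach is approached as far as the arm can. A call with a gripper value outside its range is refused whole. The fingers move at their own pace and stop on an object; the grip force is fixed at half the most. Time passes only in rows, so rows that repeat a pose let the fingers close. It gives the time, the measured TCP pose, the force and the opening at its end, in the units of the state.
- robot.get_obs(): the state, without advancing time (a new reading comes with each control period).
- optics.snapshot(name): name is "scene" or "top" or "wrist"; returns a dict with "image" (400x640x3 uint8, red, green, blue), "fx", "fy", "cx", "cy" (pixels), "dist" ([k1, k2, p1, p2, k3] as OpenCV has them; the pictures are not rectified), "position" and "rotation" of the camera in the world; the wrist camera has in their place "hand_eye" (4x4, takes a point from camera to tool coordinates, whose origin is the TCP and whose axes are the tool frame's). Camera axes: x right, y down, z forward; pixel columns grow to the right and rows downward; lengths in m; the calibration is good to about 2 mm. A picture is of the moment at which its call begins: read the wrist's pose just before it. There is no depth.
- robot.close_job(): hands the job in, once; it reports no verdict.
Trained networks look in the newest picture that a camera, given by its name, has taken for a name from the list of things; names that differ only in an ending like _2 or _b are one class to them, and where a whole thing is asked for, a point or a joint stands for the part that bears it (a point fixed in the world has none). Each returns a list of dicts, best first, with "p" (0 to 1); they miss things now and then, are a little off and sometimes report something else, mostly with a low value. They report only what shows in the picture. A call takes as long as a camera call. They do not tell look-alikes from the thing itself.
- finder.masks_of(label, camera): "pixels" (400x640 bool, what is visible of it) and "extent" ([left, top, right, bottom] in pixels, round what is visible of it).
The state is a dict: "time": time; "joint_positions": joint angles; "qvel": joint speeds; "joint_torque": joint torques, N m; "tool_pos": TCP position; "ee_rot": TCP orientation; "wrist_force": force on the tool from outside, world axes, zero at the start; "wrist_torque": the same for the moment, N m; "width": finger opening in m.
Only numpy, scipy, OpenCV 4.12 (cv2) and the standard library are available. Lean on these libraries where they do the work, as an engineer would, in place of code of your own. Each camera call takes 0.05 s, during which the arm holds its last target.

TASK

Take the wide circuit card out of its stand, slide it upright, edge first, down into the card guides inside the open chassis, and feel it along the slot until its notch finds the hidden key and the card drops fully home on its seat; then let go of it. Leave the narrow card in its stand and do not disturb the multimeter or the parts dish.

Things in the scene. Friction and masses are not known exactly. Their poses are not given: they have to be found in the camera images.
- card_grip (a point): centre of the wide card's grip bar, where it is grasped: aluminium, 56 mm long (x), 10 mm thick (y), 20 mm high (z). The loose upright card, 0.1 to 0.2 kg, is a dark green board 110 mm wide (x) and 4 mm thick (y). This point is 10 mm below its top and 84 mm above its lower edge. Either way round fits the guides. In its stand it may lean a few degrees.
- card_foot (a point): middle of the wide card's lower edge, 84 mm straight below card_grip in the card's frame, at the mouth of a notch cut up into that edge, 12 mm wide (x) and 12 mm deep, which must go over the key
- narrow_card_grip (a point): the same point on the narrow card, 76 mm wide and otherwise like the wide one. The two cards stand in two like stands, either way about.
- stand_a: the wide card's stand, fixed: grey plastic block 136 x 56 mm, 40 mm high overall, origin under its middle, with an open-topped slot along its x, 118 mm long, 6 mm wide and 32 mm deep, whose floor is 8 mm above the bench
- slot (a point): middle of the guides' seat, 14 mm above the bench, where the card's lower edge rests when fully home. x along the slot, y across, z up. Across the slot stands a hidden fixed key rib, 9 mm long (x), 9 mm high from the seat, its middle 3.5 to 10 mm from x = 0, to either side, not reported: feel for it. More than about 1.5 mm out of line with the notch, it stops the card 9 mm above the seat; in line, the card goes down.
- slot_mouth (a point): middle of the guides' mouth, 67 mm straight above slot. Two grey plastic channels face each other along x, fixed in the chassis; slot 6.5 mm wide (y), flared to about 15 mm at the mouth; channels run from x = 40 to 68 mm on either side, so the 110 mm wide card has 13 mm of play either way along x. Between them, low down, is a black connector holding the key.
- chassis: the open metal chassis round the guides, fixed, about 230 (x) x 308 (y) mm, walls 100 mm high, origin under its middle; its side walls and inner partition are 60 mm or more from the slot (in y); nothing in it moves
- meter_mid (a point): middle of a yellow multimeter lying on the bench, 140 x 72 x 43 mm, 21 mm above its underside; a bystander
- dish_mid (a point): middle of a small round grey dish of parts, 67 mm across and 24 mm high, 12 mm above its underside; a bystander
Not all that is in view belongs to the job. What is shaped like the part that bears card_grip but orange, pink or yellow is not meant.

How it is judged:
By the outcome, as a careful person would: the job done as asked, in the order asked, and still so for the second after the job is handed in, with the robot touching nothing.
It also fails if it takes over 51 s, if anything falls off the work surface, if the arm or the gripper's body presses on something with over 40 N, if the wrist force passes 120 N, or if a joint passes its speed limit or range.

## Working session

There is one attempt and no reset: what is moved stays moved. The work goes in short steps, Python scripts to look and compute and a tool call to move; the robot and the scene stay as the last step left them, time stands still between calls to the robot, and variables do not carry over. Pictures are saved under pics/ and viewed, and the job is handed in when it is done.

Besides the shell and the picture viewer there is one more tool, called as name(argument=value, ...), one argument or row to a line, values as JSON. arm_command: Moves the arm, as the interface text tells. Its arguments: {"type":"object","properties":{"plan":{"type":"array","items":{"type":"array","items":{"type":"number"}}}},"required":["plan"]}

```bash
mkdir -p pics; cat > h.py <<'E'
import numpy as np, cv2
from bench import robot, optics, finder
def snap(n,fn=None):
    s=optics.snapshot(n)
    if fn: cv2.imwrite('pics/'+fn,cv2.cvtColor(s['image'],cv2.COLOR_RGB2BGR))
    return s
E
python3 - <<'E'
from h import *
import pickle
o=robot.get_obs();print(o);print(robot.grip_point_offset)
for n in ['scene','top','wrist']:
    s=snap(n,n+'0.png');pickle.dump(s,open(n+'0.pkl','wb'))
    print({k:v for k,v in s.items() if k!='image'})
    for l in ['card_grip','narrow_card_grip','stand_a','chassis','meter_mid','dish_mid']:
        print(n,l,[(round(float(d['p']),2),[int(x) for x in d['extent']],int(d['pixels'].sum())) for d in finder.masks_of(l,n)][:4])
E
```

```text
{'time': 0.0, 'joint_positions': array([-1.44108017e+00,  8.79497145e-02,  1.37218859e+00,  2.10035623e-06,
        1.68363404e+00, -1.03122750e-01]), 'qvel': array([-0.00012601, -0.0012793 , -0.00077099,  0.00014282, -0.00106187,
        0.00361332]), 'joint_torque': array([ 2.13094521e-03, -3.40180206e+01, -3.02424502e+01,  7.20780529e-02,
        3.28396645e-02, -1.70617800e-04]), 'tool_pos': array([ 0.12682135, -0.53462473,  0.2043404 ]), 'ee_rot': array([-3.14136620e+00,  2.16789170e-03, -1.33795694e+00]), 'wrist_force': array([ 0.37775989, -0.52827316, -0.36422997]), 'wrist_torque': array([0.02971905, 0.03463109, 0.00830689]), 'width': 0.09404600741483686}
0.0188
{'fx': 442.61075042636725, 'fy': 442.61075042636725, 'cx': 319.1383855599201, 'cy': 205.64229031762665, 'dist': array([-0.02905485,  0.        ,  0.        ,  0.        ,  0.        ]), 'position': array([-0.44590257, -0.69058415,  0.63793345]), 'rotation': array([-2.03326241, -0.00362715, -0.99199355])}
scene card_grip [(0.87, [351, 204, 380, 230], 494), (0.79, [257, 217, 296, 251], 1175)]
scene narrow_card_grip [(0.8
[... 931 characters left out ...]
)]
top dish_mid [(0.84, [332, 131, 346, 156], 359)]
{'fx': 341.4081580921306, 'fy': 341.4081580921306, 'cx': 322.8681704445556, 'cy': 197.79687151477617, 'dist': array([0.02062656, 0.        , 0.        , 0.        , 0.        ]), 'hand_eye': array([[ 9.99999816e-01,  5.15805655e-04,  3.20777293e-04,
        -8.56148804e-05],
       [-5.85775268e-04,  9.58634096e-01,  2.84640699e-01,
        -8.28421798e-02],
       [-1.60688768e-04, -2.84640834e-01,  9.58634221e-01,
        -1.79572643e-01],
       [ 0.00000000e+00,  0.00000000e+00,  0.00000000e+00,
         1.00000000e+00]])}
wrist card_grip []
wrist narrow_card_grip []
wrist stand_a []
wrist chassis []
wrist meter_mid []
wrist dish_mid []
```

View pics/top0.png

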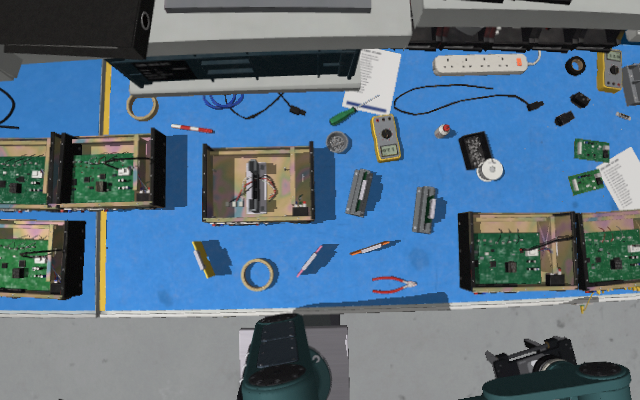

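View pics/scene0.png

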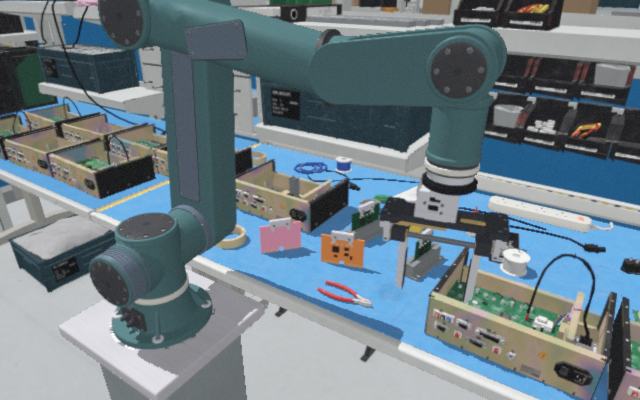

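```bash
python3 - <<'E'
import cv2
a=cv2.imread('pics/top0.png')[100:290,180:460]
cv2.imwrite('pics/topz.png',cv2.resize(a,(784,532),interpolation=cv2.INTER_CUBIC))
a=cv2.imread('pics/scene0.png')[170:300,230:460]
cv2.imwrite('pics/scenez.png',cv2.resize(a,(796,450),interpolation=cv2.INTER_CUBIC))
E
```

```text
(no output)
```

View pics/topz.png

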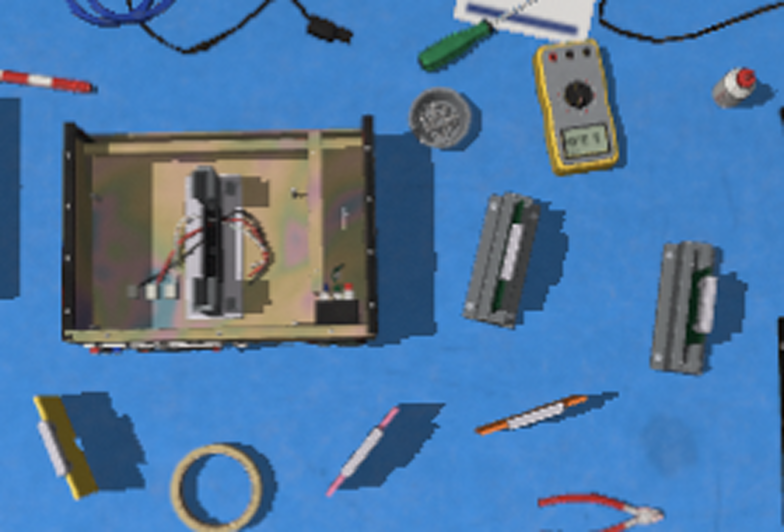

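View pics/scenez.png

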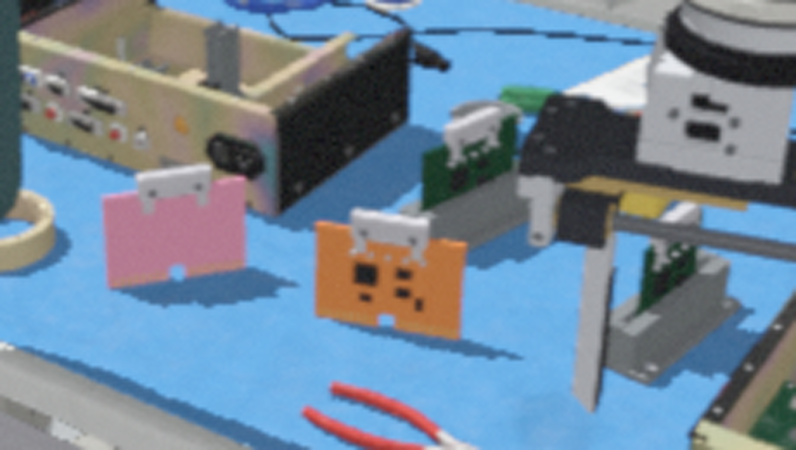

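```bash
cat >> h.py <<'E'
from scipy.spatial.transform import Rotation as Rn
def campose(s,obs=None):
    if 'hand_eye' in s:
        T=np.eye(4);T[:3,:3]=Rn.from_euler('xyz',obs['ee_rot']).as_matrix();T[:3,3]=obs['tool_pos']
        T=T@s['hand_eye'];return T[:3,:3],T[:3,3]
    r=np.array(s['rotation'])
    return (Rn.from_euler('xyz',r).as_matrix() if r.size==3 else r),np.array(s['position'])
def K(s): return np.array([[s['fx'],0,s['cx']],[0,s['fy'],s['cy']],[0,0,1.]])
def ray(s,uv,z,obs=None):
    R,p=campose(s,obs)
    uv=np.atleast_2d(np.array(uv,float))
    n=cv2.undistortPoints(uv.reshape(-1,1,2),K(s),s['dist']).reshape(-1,2)
    d=np.c_[n,np.ones(len(n))]@R.T
    return p+d*((z-p[2])/d[:,2])[:,None]
def proj(s,X,obs=None):
    R,p=campose(s,obs)
    Xc=(np.atleast_2d(X)-p)@R
    return cv2.projectPoints(Xc,np.zeros(3),np.zeros(3),K(s),s['dist'])[0].reshape(-1,2)
E
python3 - <<'E'
from h import *
import pickle
s=pickle.load(open('top0.pkl','rb'))
z=lambda u,v:(180+u/2.8,100+v/2.8)
np.set_printoptions(precision=4,suppress=True)
print('Lgrip',ray(s,[z(513,252),z(519,223),z(508,282)],.1))
print('Rgrip',ray(s,[z(705,305)],.1))
print('Lstand',ray(s,[z(485,194),z(540,204),z(516,326),z(465,315)],.04))
print('Rstand',ray(s,[z(668,241),z(720,243)],.04))
print('guides',ray(s,[z(205,170),z(205,315)],.081))
print('chassis',ray(s,[z(70,128),z(372,118),z(376,340),z(66,340)],.1))
print('dish,meter',ray(s,[z(440,118)],.024), ray(s,[z(577,107)],.043))
E
```

```text
Lgrip [[ 0.5403 -0.2072  0.1   ]
 [ 0.5688 -0.2142  0.1   ]
 [ 0.5109 -0.2012  0.1   ]]
Rgrip [[ 0.4831 -0.3944  0.1   ]]
Lstand [[ 0.6086 -0.1879  0.04  ]
 [ 0.5967 -0.2448  0.04  ]
 [ 0.4706 -0.215   0.04  ]
 [ 0.4833 -0.1628  0.04  ]]
Rstand [[ 0.5547 -0.3769  0.04  ]
 [ 0.5512 -0.4316  0.04  ]]
guides [[0.6334 0.0967 0.081 ]
 [0.4875 0.0983 0.081 ]]
chassis [[ 0.6761  0.2284  0.1   ]
 [ 0.6776 -0.0724  0.1   ]
 [ 0.4576 -0.0707  0.1   ]
 [ 0.4652  0.2321  0.1   ]]
dish,meter [[ 0.6942 -0.1447  0.024 ]] [[ 0.6981 -0.2875  0.043 ]]
```

arm_command(
  plan=[
    [1,0.03,0.02,0.04,-3],
    [1,0.08,0.06,0.06,-6],
    [1,0.13,0.1,0.06,-9],
    [1,0.18,0.14,0.06,-12],
    [1,0.23,0.18,0.06,-15],
    [1,0.28,0.22,0.06,-18],
    [1,0.33,0.26,0.06,-21],
    [1,0.38,0.3,0.06,-24],
    [1,0.41,0.33,0.06,-25],
    [1,0.41,0.33,0.06,-25],
  ],
)

```text
time: 2.3
tool_pos: [0.5389, -0.2022, 0.2647]
ee_rot: [3.141, 0.001, -1.768]
wrist_force: [0.2, -0.8, 0.1]
width: 0.0937
```

```bash
python3 - <<'E'
from h import *
import pickle
o=robot.get_obs();s=snap('wrist','w1.png');pickle.dump((s,o),open('w1.pkl','wb'))
print(o['time'],o['tool_pos'],np.degrees(o['ee_rot']))
for l in ['card_grip','narrow_card_grip','stand_a']:
    print(l,[(round(float(d['p']),2),[int(x) for x in d['extent']]) for d in finder.masks_of(l,'wrist')][:4])
E
```

```text
2.3 [ 0.5388913  -0.20218071  0.26466349] [ 1.79946545e+02  5.30280194e-02 -1.01315500e+02]
card_grip [(0.97, [326, 249, 410, 315]), (0.71, [320, 118, 331, 223])]
narrow_card_grip [(0.55, [483, 147, 527, 223])]
stand_a [(0.97, [304, 105, 354, 219])]
```

View pics/w1.png

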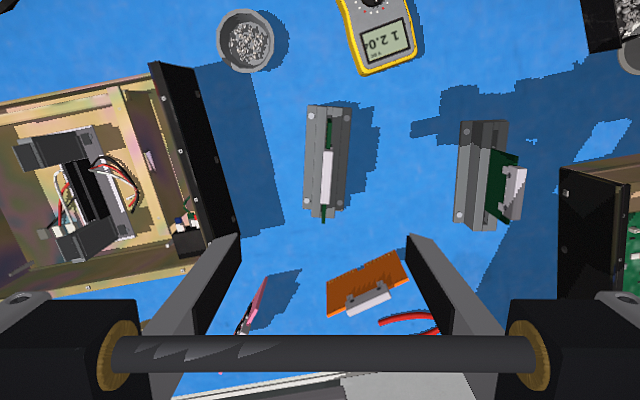

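```bash
python3 - <<'E'
import cv2
a=cv2.imread('pics/w1.png')[95:235,290:540]
cv2.imwrite('pics/w1z.png',cv2.resize(a,(800,448),interpolation=cv2.INTER_CUBIC))
a=cv2.imread('pics/w1.png')[95:235,290:370]
cv2.imwrite('pics/w1y.png',cv2.resize(a,(343,600),interpolation=cv2.INTER_CUBIC))
E
```

```text
(no output)
```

View pics/w1z.png

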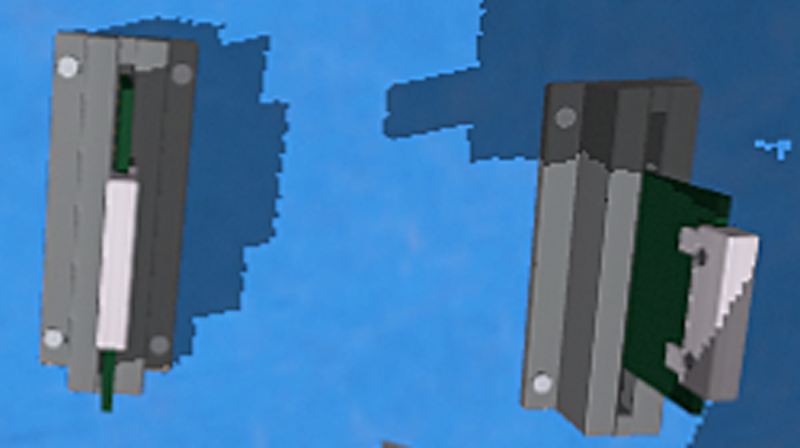

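View pics/w1y.png

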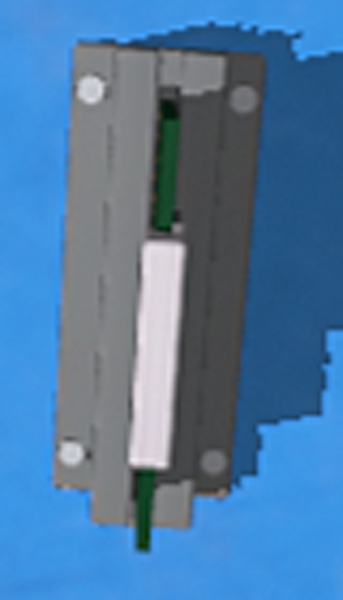

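```bash
python3 - <<'E'
from h import *
import pickle
np.set_printoptions(precision=4,suppress=True)
s,o=pickle.load(open('w1.pkl','rb'))
print(campose(s,o)[1])
z=lambda u,v:(290+u/4.286,95+v/4.286)
g=ray(s,[z(143,240),z(185,240),z(170,467),z(130,467)],.102,o);print('grip',g,g.mean(0))
e=ray(s,[z(168,100),z(143,550)],.092,o);print('edge',e)
for h in (0,.008,.016):
  b=ray(s,[z(90,90),z(243,98),z(213,462),z(70,453)],h,o);print('bolts',h,b.mean(0),[np.linalg.norm(b[1]-b[0]),np.linalg.norm(b[2]-b[1])],np.degrees(np.arctan2(*(b[1]-b[2])[1::-1])))
b=ray(s,[z(157,47),z(222,54),z(190,527),z(130,524)],.04,o);print('top',b)
E
```

```text
[ 0.6202 -0.2185  0.4442]
grip [[ 0.5683 -0.2086  0.102 ]
 [ 0.5664 -0.2183  0.102 ]
 [ 0.5123 -0.2042  0.102 ]
 [ 0.5142 -0.1946  0.102 ]] [ 0.5403 -0.2064  0.102 ]
edge [[ 0.5979 -0.2205  0.092 ]
 [ 0.4886 -0.1928  0.092 ]]
bolts 0 [ 0.5395 -0.2063  0.    ] [np.float64(0.045282334267324635), np.float64(0.11304594282107246)] -14.964194916763738
bolts 0.008 [ 0.5409 -0.2065  0.008 ] [np.float64(0.044466727881795676), np.float64(0.1110098067800569)] -14.96419491676375
bolts 0.016 [ 0.5424 -0.2068  0.016 ] [np.float64(0.04365112149626667), np.float64(0.10897367073904142)] -14.964194916763738
top [[ 0.6087 -0.2206  0.04  ]
 [ 0.6035 -0.2372  0.04  ]
 [ 0.4735 -0.2039  0.04  ]
 [ 0.4779 -0.1868  0.04  ]]
```

arm_command(
  plan=[
    [1,0.001,-0.003,-0.04,-3],
    [1,0.001,-0.003,-0.08,-3],
    [1,0.001,-0.003,-0.11,-3],
    [1,0.001,-0.003,-0.11,-3],
    [1,0.001,-0.003,-0.11,-3],
  ],
)

```text
time: 3.12
tool_pos: [0.5381, -0.2094, 0.1574]
ee_rot: [-3.139, -0.001, -1.828]
wrist_force: [-0.5, -0.8, -0.2]
width: 0.0941
```

```bash
python3 - <<'E'
from h import *
import pickle
o=robot.get_obs();s=snap('wrist','w2.png');pickle.dump((s,o),open('w2.pkl','wb'))
print(o['time'],o['tool_pos'],np.degrees(o['ee_rot']))
o=robot.get_obs();print(o['time'],o['tool_pos'],np.degrees(o['ee_rot']))
s=s['image'][:,:,::-1]
cv2.imwrite('pics/w2z.png',cv2.resize(s[60:310,250:420],None,fx=2.4,fy=2.4,interpolation=cv2.INTER_CUBIC))
E
```

```text
3.125 [ 0.53806552 -0.209425    0.15737134] [-1.79848649e+02 -4.30970772e-02 -1.04754330e+02]
3.175 [ 0.53851649 -0.20937393  0.15793295] [-1.79780249e+02 -5.47744753e-02 -1.04731119e+02]
```

View pics/w2z.png

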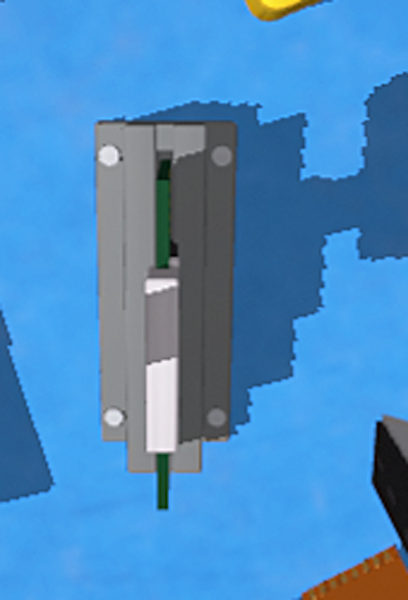

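```bash
python3 - <<'E'
from h import *
import pickle
np.set_printoptions(precision=4,suppress=True)
s,o=pickle.load(open('w2.pkl','rb'))
z=lambda u,v:(250+u/2.4,60+v/2.4)
g=ray(s,[z(146,281),z(178,281),z(179,452),z(147,452)],.102,o);print('grip',g.mean(0),np.linalg.norm(g[0]-g[1]),np.linalg.norm(g[0]-g[3]))
a=ray(s,[z(162,180),z(162,508)],.092,o);print('edge',a,a.mean(0),np.degrees(np.arctan2(*(a[0]-a[1])[1::-1])))
b=ray(s,[z(109,155),z(222,155),z(217,416),z(113,417)],.008,o);print('bolts',b.mean(0))
R=Rn.from_euler('xyz',o['ee_rot']).as_matrix()
for n,X in (('grip',g.mean(0)),('bolt',b.mean(0)),('edge',a.mean(0))): print(n,R.T@(X-o['tool_pos']))
E
```

```text
grip [ 0.54   -0.2063  0.102 ] 0.009403119279256897 0.05473640821030671
edge [[ 0.5939 -0.2204  0.092 ]
 [ 0.4896 -0.1925  0.092 ]] [ 0.5417 -0.2064  0.092 ] -14.973846437102686
bolts [ 0.5413 -0.2065  0.008 ]
grip [-0.0036 -0.0009  0.0554]
bolt [-0.0037 -0.002   0.1494]
edge [-0.0039 -0.0026  0.0654]
```

arm_command(
  plan=[
    [1,0.002,0.003,0,0],
    [1,0.002,0.003,-0.045,0],
    [1,0.002,0.003,-0.085,0],
    [1,0.002,0.003,-0.085,0],
    [0.4,0.002,0.003,-0.085,0],
    [0,0.002,0.003,-0.085,0],
    [0,0.002,0.003,-0.085,0],
    [0,0.002,0.003,-0.085,0],
    [0,0.002,0.003,-0.085,0],
  ],
)

```text
time: 4.3
tool_pos: [0.54, -0.2052, 0.0708]
ee_rot: [-3.141, -0.0, -1.827]
wrist_force: [-1.3, -0.9, -0.4]
width: 0.0474
```

```bash
python3 - <<'E'
from h import *
o=robot.get_obs();s=snap('wrist','w3.png')
print(o['time'],o['tool_pos'],np.degrees(o['ee_rot']),o['width'],o['wrist_force'])
E
```

```text
4.3 [ 0.53996536 -0.20523884  0.07076157] [-1.79979037e+02 -8.63610964e-03 -1.04664384e+02] 0.047401616566374934 [-1.27335134 -0.89725678 -0.36107653]
```

View pics/w3.png

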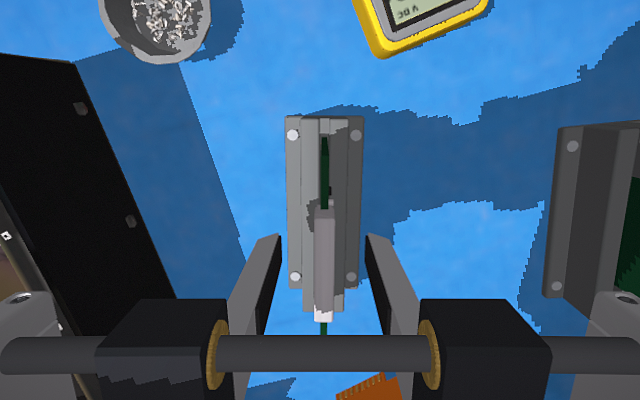

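arm_command(
  plan=[
    [0,0,0,0,0],
    [0,0,0,0,0],
    [0,0,0,0,0],
    [0,0,0,0,0],
    [0,0,0,0,0],
  ],
)

```text
time: 4.97
tool_pos: [0.5399, -0.2052, 0.0705]
ee_rot: [3.142, -0.0, -1.827]
wrist_force: [-1.0, 0.4, -0.4]
width: 0.01
```

```bash
python3 - <<'E'
from h import *
o=robot.get_obs();s=snap('wrist','w4.png')
print(o['time'],o['tool_pos'],np.degrees(o['ee_rot']),o['width'],o['wrist_force'],o['wrist_torque'])
E
```

```text
4.975 [ 0.53988429 -0.20516658  0.07045481] [ 1.79997453e+02 -5.34883436e-03 -1.04657295e+02] 0.010009011706984905 [-0.9833865   0.38406662 -0.4172761 ] [ 0.0833011  -0.00126781 -0.04803713]
```

View pics/w4.png

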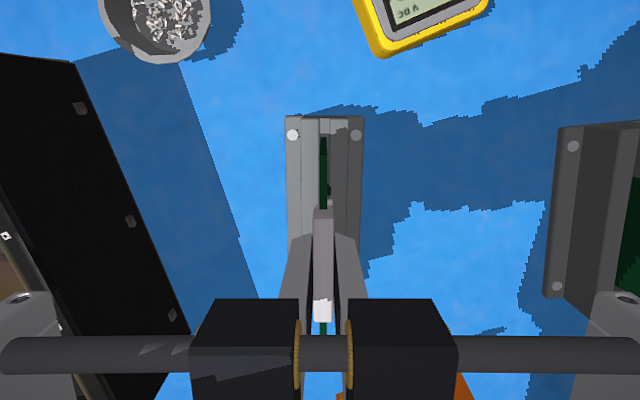

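arm_command(
  plan=[
    [0,0,0,0.02,0],
    [0,0,0,0.05,0],
    [0,0,0,0.1,0],
    [0,0,0,0.15,0],
    [0,0,0,0.17,0],
    [0,0,0.04,0.17,5],
    [0,0,0.08,0.17,10],
    [0,0,0.12,0.17,14],
    [0,0,0.12,0.17,14],
  ],
)

```text
time: 6.15
tool_pos: [0.5397, -0.0828, 0.2405]
ee_rot: [3.142, 0.001, -1.578]
wrist_force: [0.5, 0.1, -1.2]
width: 0.0098
```

```bash
python3 - <<'E'
from h import *
import pickle
o=robot.get_obs();s=snap('wrist','w5.png');pickle.dump((s,o),open('w5.pkl','wb'))
print(o['time'],o['tool_pos'],np.degrees(o['ee_rot']),o['width'],o['wrist_force'],o['wrist_torque'])
snap('scene','s5.png')
a=cv2.imread('pics/top0.png')[135:230,195:325]
cv2.imwrite('pics/topg.png',cv2.resize(a,None,fx=6,fy=6,interpolation=cv2.INTER_CUBIC))
E
```

```text
6.15 [ 0.5397346  -0.08279686  0.24054309] [ 1.79998490e+02  2.88818934e-02 -9.04404171e+01] 0.00983912273435244 [ 0.49838447  0.09214629 -1.19648914] [-0.0180915  -0.04720618 -0.00217432]
```

View pics/w5.png

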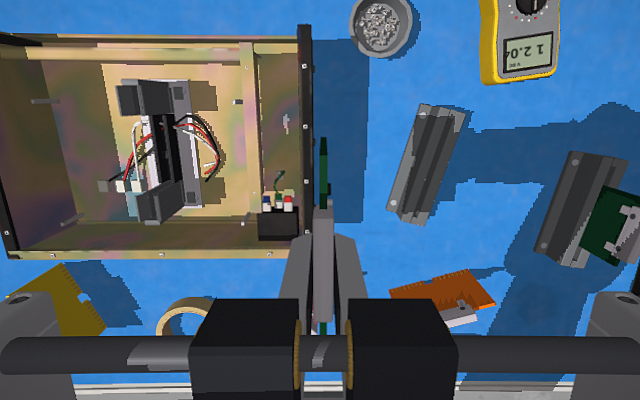

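View pics/s5.png

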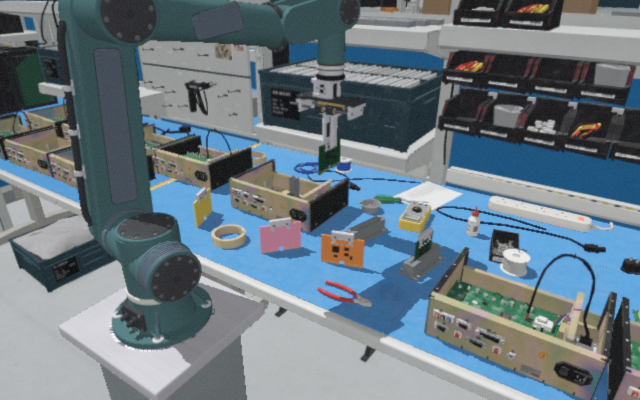

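View pics/topg.png

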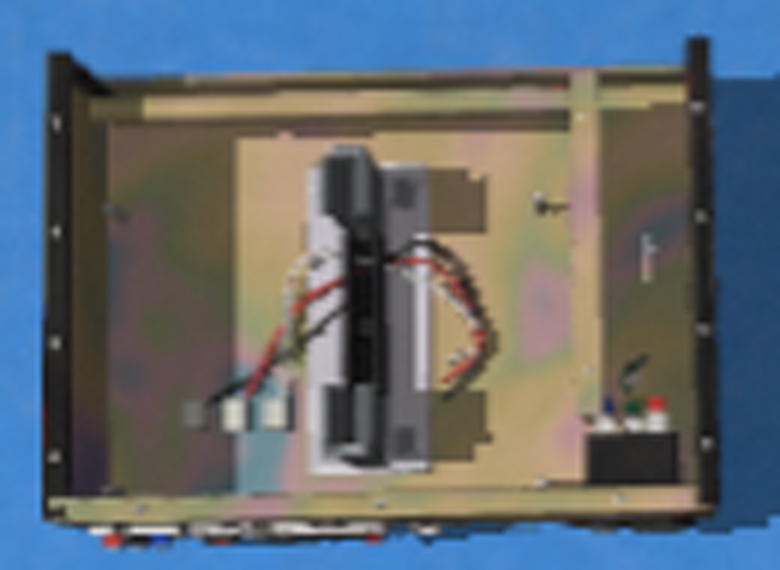

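```bash
python3 - <<'E'
import cv2
a=cv2.imread('pics/w5.png')[70:230,90:220]
cv2.imwrite('pics/w5z.png',cv2.resize(a,None,fx=3.7,fy=3.7,interpolation=cv2.INTER_CUBIC))
E
```

```text
(no output)
```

View pics/w5z.png

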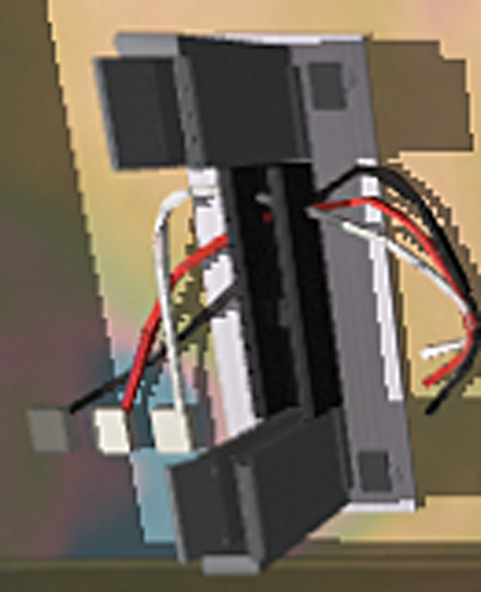

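arm_command(
  plan=[
    [0,0.005,0.05,0,0],
    [0,0.01,0.1,0,0],
    [0,0.01,0.14,0,0],
    [0,0.01,0.14,0,0],
    [0,0.01,0.14,0,0],
  ],
)

```text
time: 6.88
tool_pos: [0.5501, 0.0534, 0.2402]
ee_rot: [3.141, -0.001, -1.584]
wrist_force: [0.5, 0.0, -1.6]
width: 0.0095
```

```bash
python3 - <<'E'
from h import *
import pickle
o=robot.get_obs();s=snap('wrist','w6.png');pickle.dump((s,o),open('w6.pkl','wb'))
print(o['time'],o['tool_pos'],np.degrees(o['ee_rot']),o['width'],o['wrist_force'],o['wrist_torque'])
a=cv2.imread('pics/w6.png')[60:260,200:400]
cv2.imwrite('pics/w6z.png',cv2.resize(a,None,fx=3,fy=3,interpolation=cv2.INTER_CUBIC))
E
```

```text
6.875 [0.5501015  0.0534037  0.24024053] [ 1.79977785e+02 -6.58652374e-02 -9.07535419e+01] 0.009514326502041238 [ 0.48458895  0.01259346 -1.57658115] [0.00637727 0.00761019 0.00739728]
```

View pics/w6z.png

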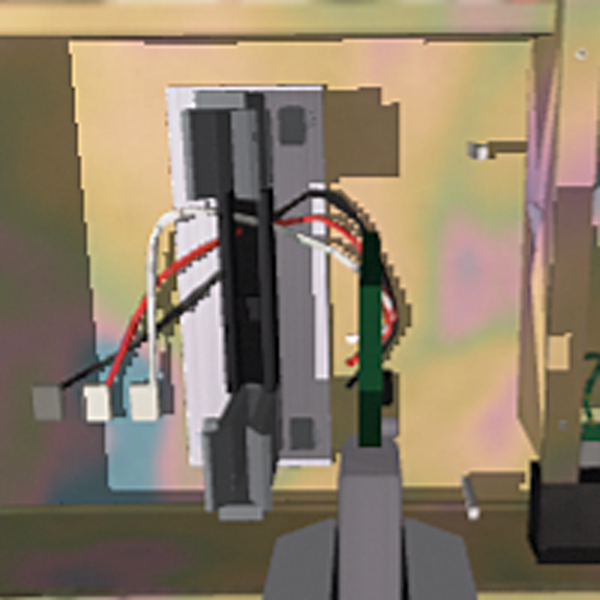

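```bash
python3 - <<'E'
import cv2,numpy as np
im=cv2.imread('pics/w6.png')
a=im[85:135,250:300];b=im[185:235,250:300]
cv2.imwrite('pics/w6y.png',cv2.resize(np.hstack([a,b]),None,fx=8,fy=8,interpolation=cv2.INTER_CUBIC))
E
```

```text
(no output)
```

View pics/w6y.png

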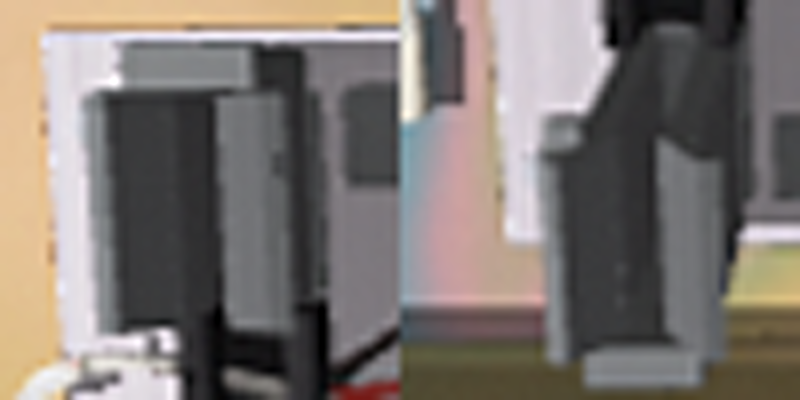

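arm_command(
  plan=[
    [0,0.005,0.03,0,0],
    [0,0.01,0.044,0,0],
    [0,0.01,0.044,0,0],
    [0,0.01,0.044,0,0],
  ],
)

```text
time: 7.42
tool_pos: [0.5599, 0.0978, 0.2404]
ee_rot: [3.141, -0.001, -1.583]
wrist_force: [-0.1, 0.1, -0.6]
width: 0.0095
```

```bash
python3 - <<'E'
from h import *
import pickle
o=robot.get_obs();s=snap('wrist','w7.png');pickle.dump((s,o),open('w7.pkl','wb'))
print(o['time'],o['tool_pos'],np.degrees(o['ee_rot']),o['width'],o['wrist_force'],o['wrist_torque'])
a=cv2.imread('pics/w7.png')[80:230,270:370]
cv2.imwrite('pics/w7z.png',cv2.resize(a,None,fx=4,fy=4,interpolation=cv2.INTER_CUBIC))
t=snap('top','t7.png');a=cv2.imread('pics/t7.png')[135:255,195:325]
cv2.imwrite('pics/t7z.png',cv2.resize(a,None,fx=4,fy=4,interpolation=cv2.INTER_CUBIC))
E
```

```text
7.425 [0.55991675 0.09783267 0.24041326] [ 1.79981711e+02 -5.12678902e-02 -9.07159336e+01] 0.009474526454130943 [-0.08621024  0.12062801 -0.58165935] [-0.02195318  0.01628044 -0.02540637]
```

View pics/w7z.png

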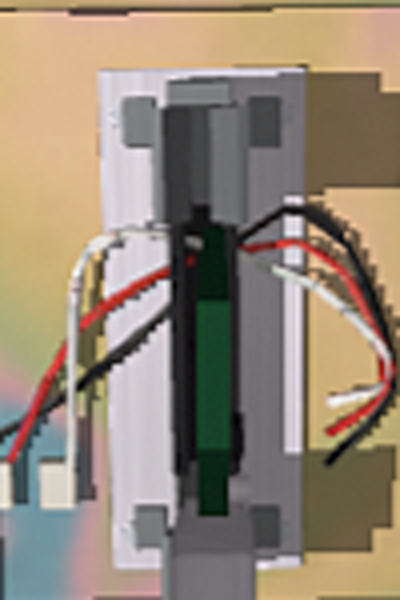

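View pics/t7z.png

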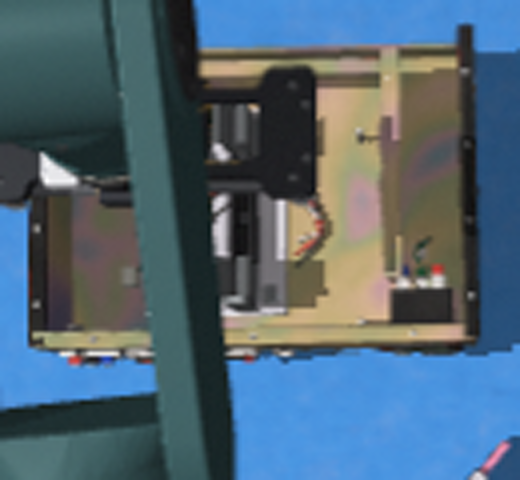

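```bash
python3 - <<'E'
from h import *
import pickle
np.set_printoptions(precision=4,suppress=True)
s,o=pickle.load(open('w7.pkl','rb'))
z=lambda u,v:(270+u/4,80+v/4)
print('groove',ray(s,[z(201.5,150)],.06,o),ray(s,[z(165,150),z(245,150)],.081,o))
print('endcap',ray(s,[z(168,82),z(230,82),z(228,104),z(168,104)],.081,o))
for h in(.014,.03): 
  b=ray(s,[z(139,120),z(265,120),z(265,527),z(152,527)],h,o);print('bolts',b[:2].mean(0),b[2:].mean(0))
b=ray(s,[z(98,70),z(305,68),z(301,568),z(114,568)],.014,o);print('plate',b,b.mean(0))
print('card top edge', ray(s,[z(209,300),z(213,450)],.24+.0188,o), ray(s,[z(209,300),z(213,450)],.24+.0188-.012,o))
s,o=pickle.load(open('w6.pkl','rb'))
z=lambda u,v:(250+u/8,85+v/8)
y=lambda u,v:(250+(u-400)/8,185+v/8)
print('w6 far rims',ray(s,[z(97,210),z(115,70),z(255,70)],.081,o),'near',ray(s,[y(555,250),y(725,250),y(585,365),y(700,365)],.081,o))
s=pickle.load(open('top0.pkl','rb'))
z=lambda u,v:(195+u/6,135+v/6)
print('top chans',ray(s,[z(322,150),z(375,150),z(322,460),z(380,460)],.081))
print('chassis',ray(s,[z(50,55),z(712,40),z(718,515),z(42,520)],.1).mean(0))
E
```

```text
groove [[0.6219 0.0993 0.06  ]] [[0.6232 0.108  0.081 ]
 [0.623  0.0887 0.081 ]]
endcap [[0.6389 0.107  0.081 ]
 [0.6388 0.0922 0.081 ]
 [0.6337 0.0927 0.081 ]
 [0.6339 0.1071 0.081 ]]
bolts [0.6276 0.0994 0.014 ] [0.5039 0.0991 0.014 ]
bolts [0.6282 0.0993 0.03  ] [0.5094 0.099  0.03  ]
plate [[0.6417 0.1288 0.014 ]
 [0.6415 0.0699 0.014 ]
 [0.4898 0.0699 0.014 ]
 [0.4905 0.1292 0.014 ]] [0.5659 0.0994 0.014 ]
card top edge [[0.6161 0.0974 0.2588]
 [0.5976 0.0972 0.2588]] [[0.6141 0.0975 0.2468]
 [0.5942 0.0972 0.2468]]
w6 far rims [[0.6198 0.1106 0.081 ]
 [0.6358 0.1074 0.081 ]
 [0.6356 0.0908 0.081 ]] near [[0.5128 0.1098 0.081 ]
 [0.5125 0.0875 0.081 ]
 [0.4965 0.1067 0.081 ]
 [0.4963 0.0914 0.081 ]]
top chans [[0.6359 0.1095 0.081 ]
 [0.6352 0.0846 0.081 ]
 [0.4902 0.111  0.081 ]
 [0.4895 0.084  0.081 ]]
chassis [0.5708 0.0808 0.1   ]
```

arm_command(
  plan=[
    [0,0.007,0.0015,0,0.7],
    [0,0.007,0.0015,-0.05,0.7],
    [0,0.007,0.0015,-0.08,0.7],
    [0,0.007,0.0015,-0.085,0.7],
    [0,0.007,0.0015,-0.085,0.7],
  ],
)

```text
time: 8.15
tool_pos: [0.5675, 0.1003, 0.1563]
ee_rot: [-3.141, -0.0, -1.57]
wrist_force: [-0.2, -0.6, -0.4]
width: 0.0095
```

```bash
python3 - <<'E'
from h import *
import pickle
o=robot.get_obs();s=snap('wrist','w8.png');pickle.dump((s,o),open('w8.pkl','wb'))
print(o['time'],o['tool_pos'],np.degrees(o['ee_rot']),o['width'],o['wrist_force'],o['wrist_torque'])
a=cv2.imread('pics/w8.png')[60:260,270:370]
cv2.imwrite('pics/w8z.png',cv2.resize(a,None,fx=3,fy=3,interpolation=cv2.INTER_CUBIC))
E
```

```text
8.15 [0.56747493 0.1002519  0.15631033] [-1.79939445e+02 -2.67543751e-03 -8.99610592e+01] 0.009493476553125234 [-0.15001699 -0.60129683 -0.39007145] [ 0.01612715  0.00911011 -0.00088779]
```

View pics/w8z.png

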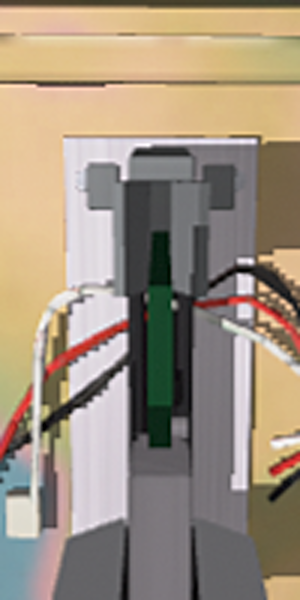

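arm_command(
  plan=[
    [0,0,0,-0.015,0],
    [0,0,0,-0.025,0],
    [0,0,0,-0.035,0],
    [0,0,0,-0.045,0],
    [0,0,0,-0.055,0],
    [0,0,0,-0.06,0],
    [0,0,0,-0.06,0],
  ],
)

```text
time: 9.07
tool_pos: [0.5666, 0.1003, 0.095]
ee_rot: [3.141, -0.0, -1.57]
wrist_force: [-0.0, 0.0, -1.6]
width: 0.01
```

```bash
python3 - <<'E'
from h import *
o=robot.get_obs();print(o['time'],o['tool_pos'],np.degrees(o['ee_rot']),o['width'],o['wrist_force'],o['wrist_torque'])
s=snap('wrist','w9.png')
E
```

```text
9.075 [0.56659898 0.10032814 0.09496452] [ 1.79945822e+02 -7.17309284e-03 -8.99617909e+01] 0.009956169185880976 [-0.01471182  0.00410493 -1.61877124] [-0.02261499  0.02598803  0.03796241]
```

View pics/w9.png

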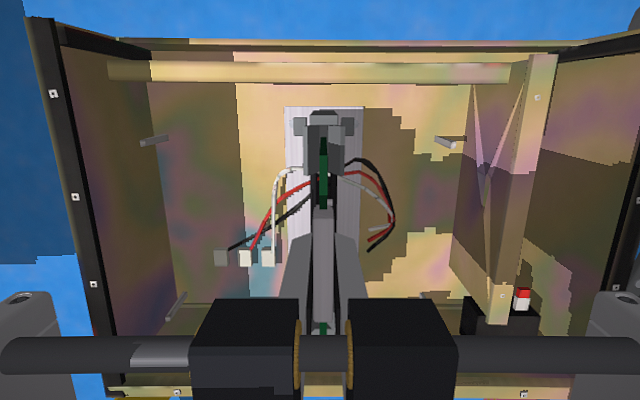

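arm_command(
  plan=[
    [0,0,0,-0.005,0],
    [0,0,0,-0.008,0],
    [0,0,0,-0.01,0],
    [0,0,0,-0.012,0],
    [0,0,0,-0.012,0],
  ],
)

```text
time: 9.75
tool_pos: [0.5672, 0.1004, 0.0853]
ee_rot: [-3.14, -0.0, -1.57]
wrist_force: [-1.8, -0.3, 5.7]
width: 0.0094
```

arm_command(
  plan=[
    [0,0.001,0,-0.001,0],
    [0,0.002,0,-0.001,0],
    [0,0.003,0,-0.001,0],
    [0,0.003,0,-0.001,0],
  ],
)

```text
time: 10.25
tool_pos: [0.5703, 0.1003, 0.0847]
ee_rot: [-3.14, -0.0, -1.57]
wrist_force: [-2.1, 0.0, 7.3]
width: 0.0096
```

arm_command(
  plan=[
    [0,0.001,0,0,0],
    [0,0.002,0,0,0],
    [0,0.002,0,0,0],
  ],
)

```text
time: 10.62
tool_pos: [0.5721, 0.1003, 0.0845]
ee_rot: [-3.141, -0.0, -1.57]
wrist_force: [-2.6, 0.4, 5.7]
width: 0.0098
```

arm_command(
  plan=[
    [0,0.001,0,0,0],
    [0,0.002,0,0,0],
    [0,0.002,0,0,0],
  ],
)

```text
time: 11.0
tool_pos: [0.5739, 0.1003, 0.0842]
ee_rot: [-3.141, -0.0, -1.57]
wrist_force: [-2.3, 0.5, 5.5]
width: 0.0096
```

arm_command(
  plan=[
    [0,0.001,0,0,0],
    [0,0.002,0,0,0],
    [0,0.002,0,0,0],
  ],
)

```text
time: 11.38
tool_pos: [0.5759, 0.1003, 0.0838]
ee_rot: [-3.141, -0.0, -1.57]
wrist_force: [-1.7, -0.4, 5.5]
width: 0.0095
```

arm_command(
  plan=[
    [0,0.001,0,0,0],
    [0,0.002,0,0,0],
    [0,0.002,0,0,0],
  ],
)

```text
time: 11.75
tool_pos: [0.578, 0.1003, 0.0833]
ee_rot: [-3.141, -0.0, -1.57]
wrist_force: [-2.0, -0.2, 5.3]
width: 0.0096
```

```bash
python3 - <<'E'
from h import *
o=robot.get_obs();print(o['time'],o['tool_pos'],np.degrees(o['ee_rot']),o['width'],o['wrist_force'],o['wrist_torque'])
s=snap('wrist','w10.png')
a=cv2.imread('pics/w10.png')[80:360,260:380]
cv2.imwrite('pics/w10z.png',cv2.resize(a,None,fx=2.1,fy=2.1,interpolation=cv2.INTER_CUBIC))
a=snap('scene','s10.png')['image'][150:240,200:380,::-1]
cv2.imwrite('pics/s10z.png',cv2.resize(a,None,fx=4.4,fy=4.4,interpolation=cv2.INTER_CUBIC))
E
```

```text
11.75 [0.57803397 0.10029382 0.08328891] [-1.79972632e+02 -6.58277802e-03 -8.99632807e+01] 0.009585254264417923 [-2.03145029 -0.22937919  5.25251927] [-0.09476368  0.72039605 -0.00321196]
```

View pics/w10z.png

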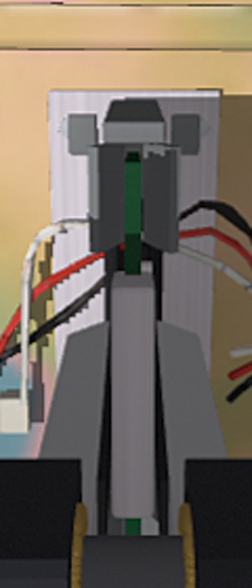

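View pics/s10z.png

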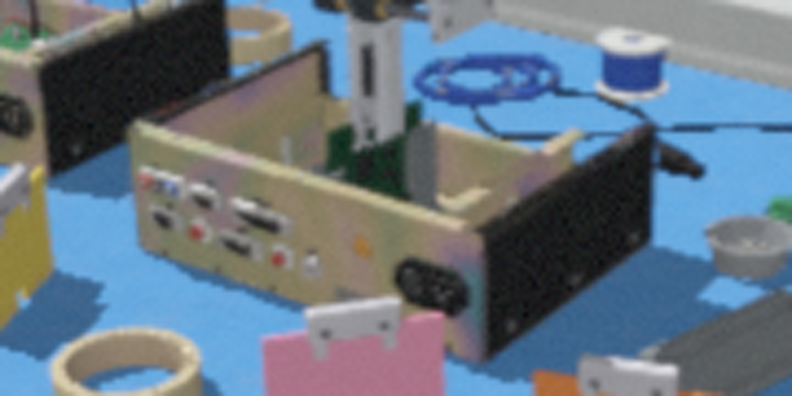

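arm_command(
  plan=[
    [0,0,0,0.005,0],
    [0,0,0,0.008,0],
    [0,-0.006,0,0.008,0],
    [0,-0.011,0,0.008,0],
    [0,-0.011,0,0.008,0],
    [0,-0.011,0,0.008,0],
  ],
)

```text
time: 12.6
tool_pos: [0.5668, 0.1003, 0.0904]
ee_rot: [-3.142, -0.0, -1.57]
wrist_force: [0.1, 1.2, -0.9]
width: 0.0097
```

```bash
python3 - <<'E'
from h import *
o=robot.get_obs();print(o['time'],o['tool_pos'],np.degrees(o['ee_rot']),o['width'],o['wrist_force'],o['wrist_torque'])
s=snap('wrist','w11.png')
a=cv2.imread('pics/w9.png')[80:360,260:380];b=cv2.imread('pics/w11.png')[80:360,260:380]
cv2.imwrite('pics/w11z.png',cv2.resize(np.hstack([a,b]),None,fx=2.1,fy=2.1,interpolation=cv2.INTER_CUBIC))
E
```

```text
12.6 [0.566814   0.10032593 0.09044737] [-1.79997031e+02 -5.58492807e-03 -8.99593911e+01] 0.009664526697757815 [ 0.11806078  1.19447825 -0.92717439] [0.0210023  0.00981216 0.02327091]
```

View pics/w11z.png

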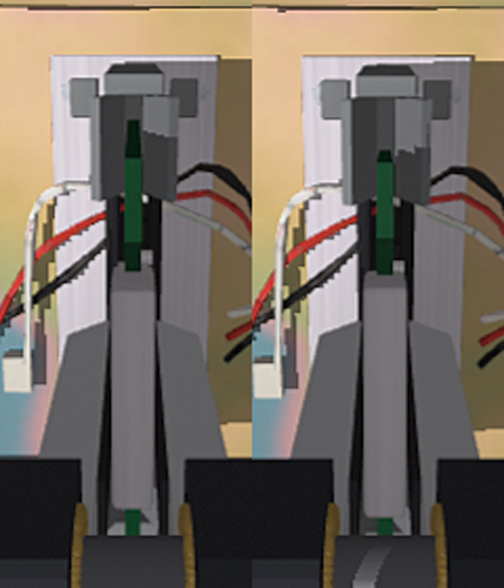

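```bash
cat > pitch.py <<'E'
from h import *
import sys
np.set_printoptions(precision=1,suppress=True)
o=robot.get_obs();s=optics.snapshot('wrist')
R=Rn.from_euler('xyz',o['ee_rot']).as_matrix()
g=o['tool_pos']-0.0188*R[:,2]
# card frame: x along world x approx; top edge of board? assume 12 mm below bar top.. corners rel grip (dx,dz)
for th in range(-8,13,2):
    Ry=Rn.from_euler('y',th,degrees=True).as_matrix()
    P=np.array([[.028,0,.01],[-.028,0,.01],[.055,0,-.01],[.055,0,-.084]])
    X=g+P@Ry.T
    print(th,proj(s,X,o)[:,1])
E
python3 pitch.py; python3 - <<'E'
import cv2,numpy as np
a=cv2.imread('pics/w9.png')[120:220,300:345];b=cv2.imread('pics/w11.png')[120:220,300:345]
cv2.imwrite('pics/w11y.png',cv2.resize(np.hstack([a,b]),None,fx=6,fy=6,interpolation=cv2.INTER_CUBIC))
E
```

```text
-8 [224.6 318.  155.  122. ]
-6 [222.9 318.8 154.6 125.8]
-4 [221.3 319.6 154.3 129.6]
-2 [219.8 320.3 154.2 133.4]
0 [218.4 320.9 154.2 137.3]
2 [217.  321.5 154.3 141.1]
4 [215.7 322.  154.6 145. ]
6 [214.5 322.5 155.  149. ]
8 [213.3 322.9 155.5 152.9]
10 [212.2 323.2 156.1 156.9]
12 [211.3 323.4 156.9 160.9]
```

View pics/w11y.png

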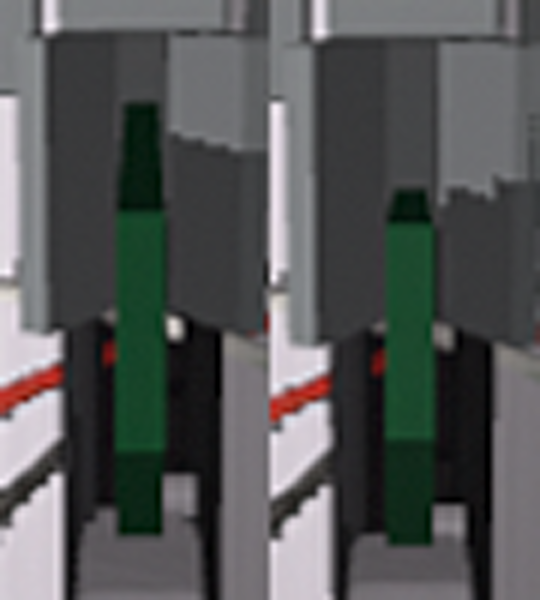

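arm_command(
  plan=[
    [0,0,0,0.005,0],
    [0,-0.003,0,0.005,0],
    [0,-0.005,0,0.005,0],
    [0,-0.007,0,0.005,0],
    [0,-0.008,0,0.005,0],
  ],
)

```text
time: 13.32
tool_pos: [0.5606, 0.1003, 0.0964]
ee_rot: [-3.137, 0.0, -1.57]
wrist_force: [5.6, -1.0, -1.0]
width: 0.0097
```

arm_command(
  plan=[
    [0,-0.001,0,0,0],
    [0,-0.002,0,0,0],
    [0,-0.002,0,0,0],
  ],
)

```text
time: 13.7
tool_pos: [0.5592, 0.1003, 0.0972]
ee_rot: [-3.135, 0.0, -1.57]
wrist_force: [5.4, -0.1, 1.1]
width: 0.01
```

arm_command(
  plan=[
    [0,-0.001,0,0,0],
    [0,-0.002,0,0,0],
    [0,-0.002,0,0,0],
  ],
)

```text
time: 14.08
tool_pos: [0.5579, 0.1003, 0.0978]
ee_rot: [-3.134, 0.0, -1.57]
wrist_force: [5.5, 0.1, 1.9]
width: 0.0097
```

```bash
python3 pitch.py; python3 - <<'E'
from h import *
o=robot.get_obs();print(o['time'],o['tool_pos'],np.degrees(o['ee_rot']),o['width'],o['wrist_force'],o['wrist_torque'])
b=snap('wrist','w12.png')['image'][120:220,300:345,::-1]
cv2.imwrite('pics/w12y.png',cv2.resize(b,None,fx=6,fy=6,interpolation=cv2.INTER_CUBIC))
E
```

```text
-8 [224.2 318.2 154.9 122.9]
-6 [222.6 319.  154.5 126.7]
-4 [221.  319.7 154.3 130.5]
-2 [219.5 320.4 154.2 134.3]
0 [218.1 321.1 154.2 138.2]
2 [216.7 321.6 154.4 142. ]
4 [215.4 322.1 154.7 145.9]
6 [214.2 322.6 155.1 149.9]
8 [213.1 322.9 155.6 153.8]
10 [212.  323.2 156.3 157.8]
12 [211.  323.5 157.1 161.8]
14.125 [0.55792897 0.1002874  0.09782536] [-1.79538314e+02  9.83096518e-03 -8.99736535e+01] 0.009625752757364056 [6.39316065 0.39291314 2.36580201] [-0.0354376  -1.37840356  0.06877562]
```

View pics/w12y.png

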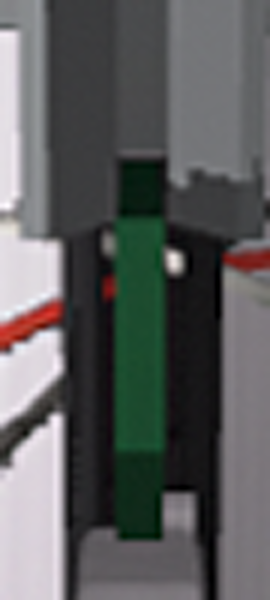

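arm_command(
  plan=[
    [0,-0.001,0,0,0],
    [0,-0.002,0,0,0],
    [0,-0.003,0,0,0],
    [0,-0.003,0,0,0],
  ],
)

```text
time: 14.68
tool_pos: [0.5547, 0.1003, 0.0977]
ee_rot: [-3.134, 0.0, -1.57]
wrist_force: [6.3, 0.4, 1.8]
width: 0.0096
```

arm_command(
  plan=[
    [0,-0.001,0,0,0],
    [0,-0.002,0,0,0],
    [0,-0.002,0,0,0],
  ],
)

```text
time: 15.05
tool_pos: [0.5526, 0.1003, 0.0976]
ee_rot: [-3.134, 0.0, -1.57]
wrist_force: [6.0, -0.6, 2.2]
width: 0.0097
```

```bash
cat > look.py <<'E'
from h import *
import sys
np.set_printoptions(precision=4,suppress=True)
o=robot.get_obs();print(o['time'],o['tool_pos'],np.degrees(o['ee_rot']),o['width'],o['wrist_force'],o['wrist_torque'])
b=snap('wrist',sys.argv[1]+'.png')['image'][110:220,300:345,::-1]
cv2.imwrite('pics/%sy.png'%sys.argv[1],cv2.resize(b,None,fx=5,fy=5,interpolation=cv2.INTER_CUBIC))
E
python3 look.py w13
```

```text
15.05 [0.5526 0.1003 0.0976] [-179.5856    0.0116  -89.9721] 0.009731191730015557 [ 5.9579 -0.6436  2.1896] [-0.0094 -1.3338  0.017 ]
```

View pics/w13y.png

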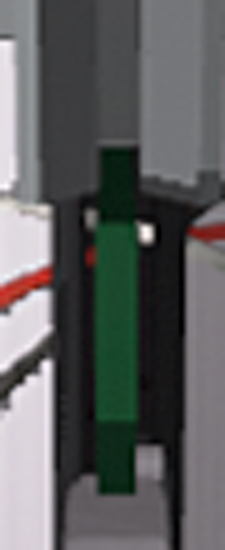

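arm_command(
  plan=[
    [0,-0.001,0,0,0],
    [0,-0.0015,0,0,0],
    [0,-0.0015,0,0,0],
  ],
)

```text
time: 15.48
tool_pos: [0.5515, 0.1003, 0.0977]
ee_rot: [-3.133, 0.0, -1.57]
wrist_force: [6.9, -0.2, 2.1]
width: 0.01
```

arm_command(
  plan=[
    [0,0.0015,0,0,0],
    [0,0.003,0,0,0],
    [0,0.003,0,0,0],
  ],
)

```text
time: 15.85
tool_pos: [0.552, 0.1003, 0.0958]
ee_rot: [-3.14, -0.0, -1.57]
wrist_force: [4.7, -0.2, 2.3]
width: 0.0097
```

```bash
python3 look.py w14; python3 pitch.py | sed -n 4,7p
```

```text
15.85 [0.552  0.1003 0.0958] [-179.9235   -0.002   -89.967 ] 0.009662861017452883 [ 4.6896 -0.2382  2.2653] [-0.0002 -1.0339 -0.0294]
-2 [219.8 320.3 154.2 133.6]
0 [218.3 321.  154.2 137.4]
2 [216.9 321.5 154.3 141.3]
4 [215.6 322.1 154.6 145.2]
```

View pics/w14y.png

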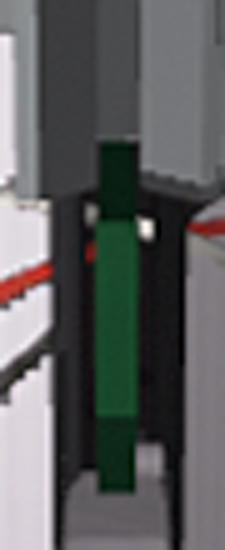

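arm_command(
  plan=[
    [0,0.001,0,0,0],
    [0,0.002,0,0,0],
    [0,0.002,0,0,0],
  ],
)

```text
time: 16.32
tool_pos: [0.5525, 0.1003, 0.0948]
ee_rot: [3.139, -0.0, -1.57]
wrist_force: [2.0, 0.2, -0.1]
width: 0.0098
```

arm_command(
  plan=[
    [0,0.002,0,0,0],
    [0,0.002,0,-0.006,0],
    [0,0.002,0,-0.01,0],
    [0,0.002,0,-0.0125,0],
    [0,0.002,0,-0.0125,0],
  ],
)

```text
time: 16.95
tool_pos: [0.5547, 0.1004, 0.0847]
ee_rot: [3.141, -0.0, -1.57]
wrist_force: [-3.3, 0.4, 7.9]
width: 0.01
```

```bash
python3 look.py w15
```

```text
16.95 [0.5547 0.1004 0.0847] [179.9422  -0.0087 -89.9536] 0.009993548755679902 [-3.2745  0.3638  7.9432] [-0.0443  0.8891 -0.0272]
```

```bash
cat > avg.py <<'E'
from h import *
F=[];
for i in range(6):
    o=robot.get_obs();F.append(np.r_[o['wrist_force'],o['wrist_torque'],o['tool_pos']]);optics.snapshot('wrist')
F=np.array(F);m=F.mean(0);print(o['time'],m.round(4),F.std(0).round(3)[:5])
print('xc',((-.245)*m[0]-m[4])/m[2])
E
python3 avg.py
```

```text
17.25 [-3.5953e+00 -5.8500e-02  7.7692e+00 -3.6300e-02  8.8450e-01 -4.6000e-03
  5.5470e-01  1.0030e-01  8.4700e-02] [0.359 0.321 0.617 0.029 0.041]
xc -0.00046392766867906995
```

arm_command(
  plan=[
    [0,0,0,0.005,0],
    [0,0.002,0,0.005,0],
    [0,0.002,0,0.004,0],
    [0,0.002,0,0,0],
    [0,0.002,0,0,0],
  ],
)

```text
time: 17.92
tool_pos: [0.5575, 0.1003, 0.0823]
ee_rot: [3.142, -0.0, -1.57]
wrist_force: [0.4, 0.1, -1.5]
width: 0.0095
```

arm_command(
  plan=[
    [0,0,0,0.005,0],
    [0,0.002,0,0.005,0],
    [0,0.002,0,0.004,0],
    [0,0.002,0,0,0],
    [0,0.002,0,0,0],
  ],
)

```text
time: 18.55
tool_pos: [0.5588, 0.1003, 0.0822]
ee_rot: [3.14, -0.0, -1.57]
wrist_force: [-0.1, 0.2, -1.5]
width: 0.0097
```

```bash
python3 look.py w16
```

```text
18.55 [0.5588 0.1003 0.0822] [179.9064  -0.0136 -89.9596] 0.009703369178843754 [-0.0653  0.1633 -1.5066] [-0.032   0.0151 -0.008 ]
```

View pics/w16y.png

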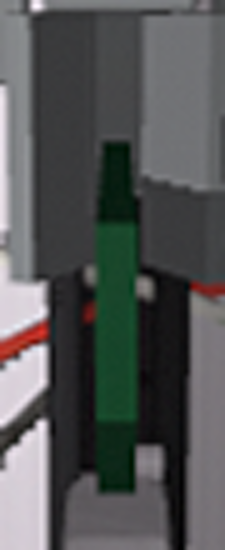

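arm_command(
  plan=[
    [0,0,0,-0.002,0],
    [0,0,0,-0.004,0],
    [0,0,0,-0.006,0],
    [0,0,0,-0.008,0],
    [0,0,0,-0.008,0],
  ],
)

```text
time: 19.23
tool_pos: [0.5593, 0.1004, 0.0766]
ee_rot: [-3.141, -0.0, -1.57]
wrist_force: [-2.7, -0.2, 4.6]
width: 0.0099
```

```bash
python3 look.py w17; python3 pitch.py | sed -n 4,7p
```

```text
19.225 [0.5593 0.1004 0.0766] [-179.976    -0.0042  -89.9579] 0.009939591666030754 [-2.7051 -0.184   4.6494] [-0.0426  0.6062  0.0088]
-2 [219.8 320.3 154.2 133.5]
0 [218.4 320.9 154.2 137.3]
2 [217.  321.5 154.3 141.2]
4 [215.7 322.  154.6 145.1]
```

View pics/w17y.png

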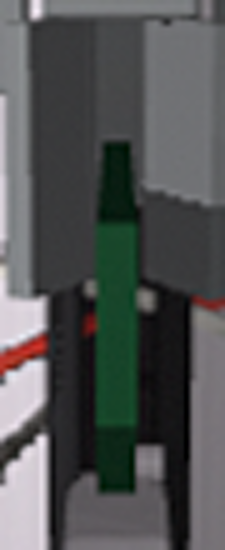

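arm_command(
  plan=[
    [0,0,0,-0.002,0],
    [0,0,0,-0.004,0],
    [0,0,0,-0.004,0],
  ],
)

```text
time: 19.7
tool_pos: [0.5592, 0.1004, 0.0764]
ee_rot: [-3.14, -0.0, -1.57]
wrist_force: [-10.9, -1.0, 18.8]
width: 0.0098
```

```bash
python3 look.py w18
```

```text
19.7 [0.5592 0.1004 0.0764] [-179.9086   -0.003   -89.9472] 0.009794474728563958 [-10.9309  -0.9929  18.822 ] [-0.1622  1.7116 -0.0721]
```

arm_command(
  plan=[
    [0,0,0,0.003,0],
    [0,0,0,0.005,0],
    [0,0,0,0.005,0],
    [0.2,0,0,0.005,0],
    [0.35,0,0,0.005,0],
    [0.35,0,0,0.005,0],
    [0.35,0,0,0.005,0],
  ],
)

```text
time: 20.62
tool_pos: [0.5592, 0.1003, 0.0757]
ee_rot: [3.141, -0.0, -1.57]
wrist_force: [1.2, 0.9, -0.0]
width: 0.0331
```

```bash
python3 look.py w19
```

```text
20.625 [0.5592 0.1003 0.0757] [179.9677  -0.0088 -89.9647] 0.03307482638167547 [ 1.1862  0.901  -0.0447] [-0.0355 -0.0282 -0.0154]
```

View pics/w19.png

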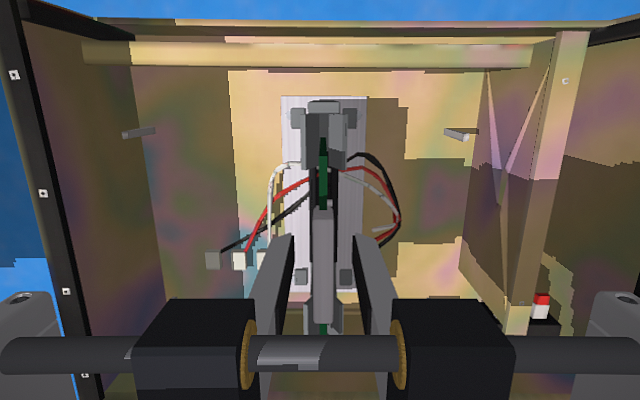

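Released, the card stands between the open fingers; now straight up.

arm_command(
  plan=[
    [0.35,0,0,0.01,0],
    [0.35,0,0,0.03,0],
    [0.35,0,0,0.07,0],
    [0.35,0,0,0.12,0],
    [0.35,0,-0.03,0.16,0],
    [0.35,0,-0.06,0.18,0],
    [0.35,0,-0.06,0.18,0],
    [0.35,0,-0.06,0.18,0],
  ],
)

```text
time: 21.68
tool_pos: [0.5591, 0.0408, 0.2555]
ee_rot: [3.141, 0.001, -1.57]
wrist_force: [0.0, -0.2, 0.3]
width: 0.0331
```

```bash
python3 - <<'E'
from h import *
import pickle
o=robot.get_obs();s=snap('wrist','w20.png');pickle.dump((s,o),open('w20.pkl','wb'))
print(o['time'],o['tool_pos'],o['wrist_force'])
cv2.imwrite('pics/w20z.png',cv2.resize(s['image'][40:300,180:420,::-1],None,fx=2.3,fy=2.3,interpolation=cv2.INTER_CUBIC))
a=snap('scene','s20.png')['image'][150:290,190:470,::-1]
cv2.imwrite('pics/s20z.png',cv2.resize(a,None,fx=2.8,fy=2.8,interpolation=cv2.INTER_CUBIC))
E
```

```text
21.675 [0.55908877 0.04076105 0.2555465 ] [ 0.00322265 -0.23702271  0.32517786]
```

View pics/w20z.png

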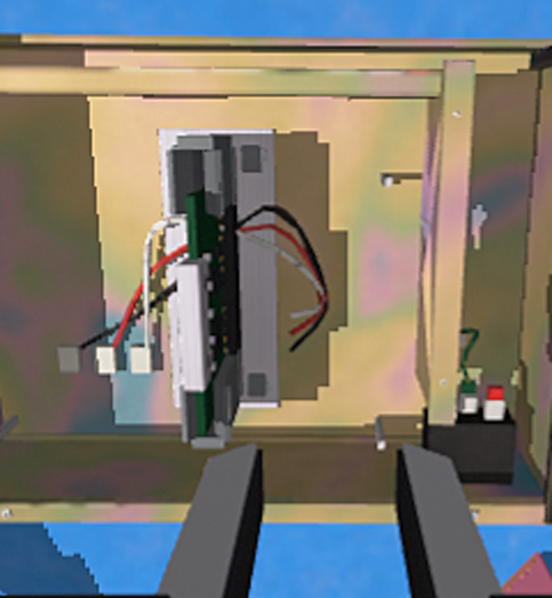

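View pics/s20z.png

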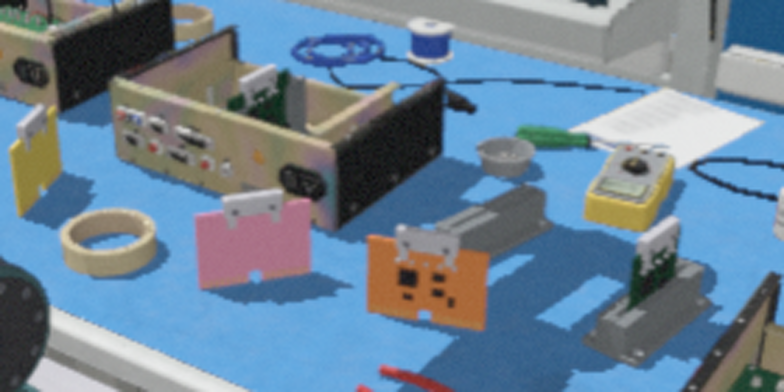

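```bash
python3 - <<'E'
from h import *
import pickle
np.set_printoptions(precision=4,suppress=True)
s,o=pickle.load(open('w20.pkl','rb'))
z=lambda u,v:(180+u/2.3,40+v/2.3)
for h in (.108,.117): print(h,ray(s,[z(178,257),z(202,255),z(206,388),z(184,391)],h,o))
print(robot.close_job())
E
```

```text
0.108 [[0.5907 0.1036 0.108 ]
 [0.5916 0.0936 0.108 ]
 [0.5331 0.0944 0.108 ]
 [0.5317 0.1042 0.108 ]]
0.117 [[0.5921 0.1019 0.117 ]
 [0.593  0.0921 0.117 ]
 [0.5361 0.093  0.117 ]
 [0.5348 0.1024 0.117 ]]
the job is handed in; nothing more can be done
None
```

The wide card is in the chassis guides and, by every check I made, fully home on its seat. I let go of it, backed the arm clear and handed the job in at about 21.7 s.

**How it went:** I took the wide card from the left-hand stand in the top view and lowered it upright into the guides, where it stopped on the key. Sliding it along under pressure tilted it about 7° in the grip. I levelled it by nudging it against the end of the guide. I then felt for the key by lifting, shifting 2 mm and dipping, and the notch went over the key about 8–10 mm toward the robot from where I first lowered it.

**Last checks:**
- **Seat:** with the card gripped, the tool stopped at a height of 76.6 mm, against 76.5 mm expected for fully home. On the key it had stopped at 84.7 mm. It stayed at that height under a firm push of about 19 N.
- **Release:** force was near zero after the fingers opened, and the card stayed upright in the guides in the last wrist picture.
- **Surroundings:** the last scene picture shows the narrow card in its stand, and the multimeter and parts dish undisturbed.

**What disagreed:** a final picture measurement of the grip bar gave a length of 57–59 mm at the fully home height and 57 mm at 9 mm higher, against a true 56 mm. That is within picture error and does not settle the height, so I relied on the tool height and the firm stop. Working out the key's side from wrist torque was too noisy to use.

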